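# Unscrew the sample jar's cap and stow it in the caps tub

## Task

The white sample jar in its steel holder has to be opened for the recycling lesson. Unscrew its tall grey cap with as many fresh grips on the ribbed side as it takes, let go of the loosened cap, then take it by the knob on top, lift it off the jar and set it down gently, mouth down, on the bottom of the narrow round tub. Leave everything else on the table as it is.

Things in the scene. Friction and masses are not known exactly. Their poses are not given: they have to be found in the camera images.
- jar: White round plastic jar, 108 mm across, in a steel holder plate (128 mm square, 6 mm thick) screwed to the table: it cannot move or turn. Origin on the table under its axis, z up. Its shoulder, 70 mm across and sloping down outside that, is 113 mm high; on it stands the neck with a coarse three-start right-hand thread, 57 mm across, top 152 mm above the table.
- jar_mouth (a point): Centre of the top of the neck, 152 mm above the table. The thread blocks any upward pull until the cap has made about one full turn (risen about 25 mm); then it sits loose on the thread and lifts off, clear of the neck after 12 mm more. Turning further does no harm: past about 480 degrees it may drop back 8 mm but stays free.
- cap: Grey ribbed screw cap, an upturned cup 64 mm across (66 mm over its ribs), 44 mm tall, about 100 g with its knob. Origin at the centre of its open underside, z up. Screwed home, its underside is 114 mm and its flat top 158 mm above the table. It unscrews counter-clockwise seen from above with little torque, rises 25 mm a turn, and stays put when let go. Grip it with about 50 N.
- knob: Round aluminium knob on top of the cap, 26 mm across, 28 mm tall. It spins freely on the cap, so it can lift the cap but cannot turn it. Origin at its foot, at the centre of the cap's top face (44 mm above the cap's underside).
- knob_mid (a point): Point on the knob's axis 16 mm above the cap's top face (60 mm above the cap's underside).
- tub: Grey round open tub fixed to the table (foot ring 116 mm across): 98 mm outside, 90 mm inside, rim 75 mm and inner floor 6 mm above the table. Too narrow for fingers that straddle the cap's skirt; fingers on the knob fit, opened to about 45 mm. Origin on the table under its axis.
- tub_floor (a point): Centre of the tub's inner floor, 6 mm above the table.
- plain_cap: Bystander: plain low grey cap without a knob, 62 mm across, 22 mm tall, lying on the table. Origin under its centre.
- can: Bystander: bare aluminium drinks can, 64 mm across, 115 mm tall. Origin under its centre.
- flask: Bystander: white bottle with a black cap, 72 mm across, 190 mm tall. Origin under its centre.
- glass_jar: Bystander: green glass jar, 68 mm across, 100 mm tall. Origin under its centre.
- beaker: Bystander: clear glass beaker, 68 mm across, 85 mm tall. Origin under its centre.
- spoon: Bystander: steel spoon lying on the table.
- pen: Bystander: green pen, 12 mm thick, 130 mm long, lying on the table.

How it is judged:
By the outcome, as a careful person would: the job done as asked, in the order asked, and still so for the second after the job is handed in, with the robot touching nothing.
It also fails if it takes over 72 s, if anything falls off the work surface, if the arm or the gripper's body presses on something with over 40 N, if the wrist force passes 120 N, or if a joint passes its speed limit or range.

## Robot

A 6-joint arm with a two-finger parallel gripper is mounted at the origin on the work surface. World frame = base frame: x ahead of the robot, y to its left, z up, the work surface at z = 0. Lengths are in mm, angles in rad, forces in N, time in s.
With the tool pointing down it reaches from about 350 to 975 mm from the base axis. Payload 7.1 kg.
Tool frame: the origin (TCP) lies midway between the tips of the shut fingers; the grasp point (between the pads) lies env.hold_point_z behind it (env.hold_point_z is the distance from the TCP to the grasp point, in mm); z points along the fingers, y is the line along which they close (so a half turn about z gives the same grasp; the last joint's range is limited). The gripper opens to 88 mm and grips with 3 to 60 N. Pads are 20 mm wide; open, the fingers measure 115 mm over their backs; the gripper's body (75 mm by 178 mm) begins 61 mm behind the grasp point.
Start: joints at [-1.326, 0.423, 1.63, -0, 1.089, -0.019], TCP at [162.988, -603.357, 222.675] pointing down, gripper open.
Joint ranges: [-3, 3], [-0.9, 2.11], [0.09, 2.58], [-1.31, 4.45], [0.11, 2.69], [-2.54, 2.54]. Speed limits (rad/s): [2.39, 2.39, 3.01, 3.14, 3.14, 3.14].

## Interface

Orientations are given as a unit quaternion [x, y, z, w].
In Python, from station import env gives the robot as it stands. Calls block until the motion is done:
- env.reach(position, orientation): joint-space move of the TCP to a pose.
- env.move_l(position, rot=None, rate=150, f_stop=None): straight line of the TCP; rot=None keeps the orientation; rate is the mean speed in mm/s. With f_stop (N) it stops when the force on the tool has changed by that much, and returns True; else False.
- env.move_joints(angles): joint-space move.
- env.set_gripper(opening): finger opening in mm; the grip force is fixed at half the most; returns when the fingers have stopped.
- env.hold(seconds).
- env.ik(position, orientation): joint angles nearest the present ones, or None.
- env.read_state(): the state.
- env.camera(name): name is "scene" or "top"; returns the picture (384x512x3 uint8, blue, green, red); there is no depth.
- env.camera_params(name): a dict with "fx", "fy", "cx", "cy" (pixels), "pose" (4x4, takes a point from camera to world coordinates). Camera axes: x right, y up, looking along -z (the intrinsics and any distortion apply to the point x, -y, -z); pixel columns grow to the right and rows downward; lengths in mm; the calibration is good to about 2 mm. A picture is of the moment at which its call begins. camera_params takes no time and is no camera call.
A pose or a line that the arm cannot do raises env.IKError and nothing moves.
- env.sign_off(): hands the job in; it is judged then, once.
Trained networks look in the newest picture that a camera, given by its name, has taken for a name from the list of things; names that differ only in an ending like _2 or _b are one class to them, and where a whole thing is asked for, a point or a joint stands for the part that bears it (a point fixed in the world has none). Each returns a list of dicts, best first, with "confidence" (0 to 1); they miss things now and then, are a little off and sometimes report something else, mostly with a low value. They report only what shows in the picture. A call takes as long as a camera call.
- env.boxes_of(camera, thing): "xy" ([column, row] in pixels, amid what is visible of it).
- env.trace(camera, thing): "mask" (384x512 bool, what is visible of it) and "xy" ([column, row] in pixels, amid what is visible of it).
- env.pinpoint(camera, thing): "xy" ([column, row] in pixels: a listed point, or the origin of a listed thing).
The state is a dict: "time_s": time; "qpos": joint angles; "dq": joint speeds; "tau": joint torques, N m; "tool_pos": TCP position; "orientation": TCP orientation; "force": force on the tool from outside, world axes, zero at the start; "wrist_torque": the same for the moment, N m; "width": finger opening in mm; "grip_force": force on a finger pad.
Only numpy, scipy, OpenCV 4.12 (cv2) and the standard library are available. Lean on these libraries where they do the work, as an engineer would, in place of code of your own. Each camera call takes 0.05 s, during which the arm holds its last target. There are 200 camera calls.

## Working session

There is one attempt and no reset: what is moved stays moved. The work goes in short steps, each a Python script; the robot and the scene stay as the last script left them, time stands still between calls to the robot, and variables do not carry over. Pictures are saved under pics/ and viewed, at most 10 in all, crops included, and the job is handed in when it is done.

```bash
ls; mkdir -p pics; python3 - <<'E'
from station import env
import cv2, numpy as np
ims=[]
for c in("scene","top"):
    im=env.camera(c); cv2.imwrite(f"pics/{c}0.png",im)
    p=env.camera_params(c); print(c,p)
    for n in("jar","jar_mouth","cap","knob","knob_mid","tub","tub_floor","plain_cap","can","flask","glass_jar","beaker","spoon","pen"):
        print(n,[(np.round(d["xy"],1).tolist(),round(d["confidence"],2)) for d in env.pinpoint(c,n)[:3]])
print(env.hold_point_z, env.read_state())
E
```

```text
pics
station.py
scene {'fx': 371.400189421699, 'fy': 371.400189421699, 'cx': 257.73090307304767, 'cy': 188.27564063368212, 'pose': array([[-4.33321946e-01, -6.84774667e-01,  5.85931520e-01,
         1.07256189e+03],
       [ 9.01177199e-01, -3.21595919e-01,  2.90612664e-01,
         2.04865258e+02],
       [-1.05710046e-02,  6.53956971e-01,  7.56457886e-01,
         7.23782062e+02],
       [ 0.00000000e+00,  0.00000000e+00,  0.00000000e+00,
         1.00000000e+00]])}
jar [([367.2, 212.6], 0.92), ([258.0, 244.3], 0.75)]
jar_mouth [([277.9, 200.3], 0.43)]
cap [([378.6, 178.3], 0.8)]
knob [([383.1, 164.0], 0.57)]
knob_mid [([382.4, 157.3], 0.71), ([278.8, 203.1], 0.61)]
tub [([216.4, 177.5], 0.94), ([386.0, 159.2], 0.46)]
tub_floor [([213.7, 177.9], 0.73)]
plain_cap [([277.2, 202.1], 0.58)]
can [([256.8, 243.1], 0.76)]
flask [([358.8, 322.3], 0.87)]
glass_jar [([145.8, 229.7], 0.93)]
beaker [([281.2, 313.2], 0.67)]
spoon [([208.8, 258.8], 0.57), ([377.2, 176.2], 0.32), ([385.1, 158.3], 0.32)]
pen [([215.7, 178.9], 0.58), ([295.5, 168.6], 0.55)]
top {'fx': 367.4982065535012, 'fy': 367.4
[... 909 characters left out ...]
: 1.5, 'qpos': array([-1.32596525e+00,  4.23096355e-01,  1.62992033e+00,  1.91999206e-05,
        1.08855880e+00, -1.90032768e-02]), 'dq': array([ 1.03624942e-03, -1.99605524e-05,  2.30208103e-04,  1.55943701e-03,
       -1.90916396e-03,  1.28489855e-04]), 'tau': array([ 5.22131231e-04, -5.44568789e+01, -2.74040025e+01,  6.44517224e-02,
        1.68625993e-02,  4.78657839e-06]), 'tool_pos': array([ 163.01431641, -603.35083852,  222.66933507]), 'orientation': array([9.91312126e-01, 1.31530489e-01, 9.41829324e-06, 7.57142516e-06]), 'force': array([-0.0829127 , -0.01315757, -0.95831769]), 'wrist_torque': array([0.03292153, 0.00480825, 0.01737046]), 'grip_force': 0.0, 'width': 87.87969173039411}
```

View pics/scene0.png

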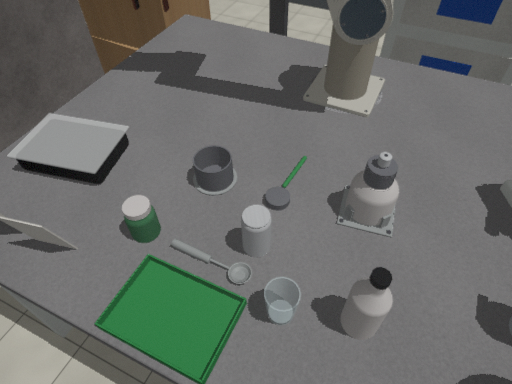

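View pics/top0.png

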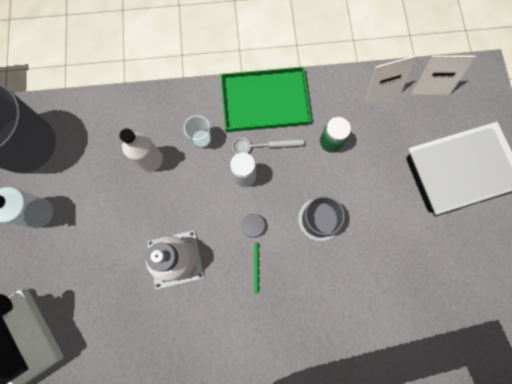

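```bash
cat > h.py <<'E'
from station import env
import numpy as np, cv2
from scipy.spatial.transform import Rotation as R
def ray(c,uv):
    p=env.camera_params(c); T=p["pose"]
    d=np.array([(uv[0]-p["cx"])/p["fx"],-(uv[1]-p["cy"])/p["fy"],-1.]); d=T[:3,:3]@d
    return T[:3,3],d/np.linalg.norm(d)
def at_z(c,uv,z):
    o,d=ray(c,uv); return o+d*(z-o[2])/d[2]
def tri(a,b):
    A=np.zeros((3,3));v=np.zeros(3);rs=[ray("scene",a),ray("top",b)]
    for o,d in rs:
        P=np.eye(3)-np.outer(d,d);A+=P;v+=P@o
    X=np.linalg.solve(A,v)
    return X,[float(np.linalg.norm((np.eye(3)-np.outer(d,d))@(X-o))) for o,d in rs]
def proj(c,X):
    p=env.camera_params(c);T=p["pose"];q=T[:3,:3].T@(np.array(X)-T[:3,3])
    return np.array([p["cx"]+p["fx"]*q[0]/-q[2],p["cy"]-p["fy"]*q[1]/-q[2]])
def down(yaw):  # tool down, tool y axis at yaw+90deg direction
    return (R.from_euler("z",yaw)*R.from_euler("x",np.pi)).as_quat()
E
python3 - <<'E'
from h import *
np.set_printoptions(precision=1,suppress=True)
for n,a,b in(("cap",(378.6,178.3),(168.3,255.9)),("knob",(383.1,164),(160,257)),("mid",(382.4,157.3),(156.7,255)),("tub",(216.4,177.5),(316.9,219.3)),("floor",(213.7,177.9),(321.1,219.3)),("jar",(367.2,212.6),(174.4,258.9))): print(n,*tri(a,b))
for n,s,t,z in (("plain_cap",(277.2,202.1),(249.1,223.8),0),("can",(256.8,243.1),(245.7,177),0),("flask",(358.8,322.3),(151.8,159.7),0),("glass",(145.8,229.7),(331.8,142.7),0),("beaker",(281.2,313.2),(202.3,140.3),0),("jar",(367.2,212.6),(174.4,258.9),0)): print(n,at_z("scene",s,z),at_z("top",t,z))
E
```

```text
cap [462.6 195.  114. ] [5.208771357818613, 5.208771357818468]
knob [459.9 198.4 157.9] [0.6516121196913874, 0.6516121196914686]
mid [464.  196.  180.6] [2.769090046305435, 2.7690900463054255]
tub [ 528.4 -184.1    5.6] [1.371431904783686, 1.3714319047836845]
floor [ 527.6 -195.2   -1.5] [0.06898521806435734, 0.06898521806435896]
jar [462.6 202.   -7.7] [0.7050202725976779, 0.7050202725977017]
plain_cap [532.4  -9.5   0. ] [534.5  -2.    0. ]
can [662.1  -3.4   0. ] [663.9  -4.8   0. ]
flask [740.4 256.3   0. ] [738.9 249.6   0. ]
glass [ 740.6 -256.2    0. ] [ 739.  -254.2    0. ]
beaker [788.9 111.9   0. ] [781.8 106.6   0. ]
jar [469.3 201.3   0. ] [462. 201.   0.]
```

Both views show the jar with its cap and knob (scene ~(380,185), top ~(165,258)), and the empty tub (scene ~(214,170), top ~(322,217)). The networks agree with the pictures. Next I refine xy from the masks against the known shapes.

The jar axis comes out at about (461.5, 198.3), and both views agree on it at the heights in the text. I called camera_params too often, so I'll cache it, then do the tub.

```bash
sed -i 's/env.camera_params(c)/cp(c)/; 3a import functools\ncp=functools.cache(lambda c: env.camera_params(c))' h.py; cat > fit.py <<'E'
from h import *
def sil(c,xy,cyls):
    m=np.zeros((384*4,512*4),np.uint8); a=np.linspace(0,2*np.pi,48)
    for r,z0,z1 in cyls:
        P=[proj(c,(xy[0]+r*np.cos(t),xy[1]+r*np.sin(t),z)) for z in(z0,z1) for t in a]
        cv2.fillConvexPoly(m,cv2.convexHull(np.int32(np.round((np.array(P)+.5)*4))),1)
    return m
def cen(m,s=1):
    q=cv2.moments(m.astype(np.uint8),True); return np.array([q["m10"],q["m01"]])/q["m00"]/s
def fit(c,n,cyls,x0,z):  # shift model until its centroid matches the mask's
    r=env.trace(c,n)
    if not r: return None
    m=r[0]["mask"]; x=np.array(x0,float)
    for _ in range(4):
        g=cen(sil(c,x,cyls),4)-.4
        x+=(at_z(c,cen(m),z)-at_z(c,g,z))[:2]
    return x,m.sum(),sil(c,x,cyls).sum()/16,r[0]["confidence"]
E
python3 - <<'E'
from fit import *
np.set_printoptions(precision=1,suppress=True)
env.hold(.02)
for c in("scene","top"):
    print(fit(c,"tub",[(58,0,4),(49,0,75)],(528,-190),40))
    print(fit(c,"cap",[(33,114,158),(13,158,186)],(461,198),150))
# IK scan of wrist joint against yaw
for X in((461.5,198.3,122),(528,-190,60)):
  for y in np.arange(-180,180,30):
    q=env.ik(X,down(np.radians(y))); print(X[0],y,None if q is None else np.array(q))
E
```

```text
(array([ 528.9, -191.6]), np.int64(1749), np.float64(1843.9375), 0.67)
(array([462.7, 197.5]), np.int64(985), np.float64(1060.3125), 0.72)
(array([ 528.1, -191. ]), np.int64(1555), np.float64(1643.4375), 0.89)
(array([460.9, 197.9]), np.int64(723), np.float64(847.0), 0.68)
461.5 -180 [ 0.4  0.4  2.   0.   0.8 -1.2]
461.5 -150 [ 0.4  0.4  2.   0.   0.8 -1.7]
461.5 -120 [ 0.4  0.4  2.   0.   0.8 -2.2]
461.5 -90 None
461.5 -60 None
461.5 -30 [ 0.4  0.4  2.  -0.   0.8  2.5]
461.5 0 [ 0.4  0.4  2.  -0.   0.8  2. ]
461.5 30 [ 0.4  0.4  2.  -0.   0.8  1.4]
461.5 60 [ 0.4  0.4  2.  -0.   0.8  0.9]
461.5 90 [ 0.4  0.4  2.  -0.   0.8  0.4]
461.5 120 [ 0.4  0.4  2.  -0.   0.8 -0.1]
461.5 150 [ 0.4  0.4  2.   0.   0.8 -0.7]
528 -180 [-0.4  0.6  1.9  0.   0.7 -1.9]
528 -150 [-0.4  0.6  1.9  0.   0.7 -2.5]
528 -120 None
528 -90 None
528 -60 [-0.4  0.6  1.9 -0.   0.7  2.3]
528 -30 [-0.4  0.6  1.9 -0.   0.7  1.7]
528 0 [-0.4  0.6  1.9 -0.   0.7  1.2]
528 30 [-0.4  0.6  1.9 -0.   0.7  0.7]
528 60 [-0.4  0.6  1.9 -0.   0.7  0.2]
528 90 [-0.4  0.6  1.9 -0.   0.7 -0.4]
528 120 [-0.4  0.6  1.9  0.   0.7 -0.9]
528 150 [-0.4  0.6  1.9  0.   0.7 -1.4]
```

```bash
cat >> h.py <<'E'
def st(tag=""):
    s=env.read_state(); print(tag,round(s["time_s"],2),"p",np.round(s["tool_pos"],1),"F",np.round(s["force"],1),"M",np.round(s["wrist_torque"],2),"w",round(s["width"],1),"g",round(s["grip_force"],1)); return s
E
python3 - <<'E'
from h import *
x,y=461.5,198
env.reach([x,y,225],down(0)); st("above")
print(env.move_l([x,y,120],rate=110,f_stop=12)); st("down")
env.set_gripper(55); st("grip")
E
```

```text
above 4.87 p [461.8 197.5 225. ] F [ 0.5  0.5 -0.3] M [-0.   -0.03  0.06] w 88.0 g 0.0
False
down 5.97 p [461.9 198.2 120.5] F [-0.2  0.5 -0.7] M [ 0.06 -0.05 -0.05] w 87.8 g 0.0
grip 6.47 p [461.6 198.1 120.2] F [-0.1 -0.1  2. ] M [-0.04  0.08 -0.01] w 63.6 g 30.0
```

```bash
cat >> h.py <<'E'
def turn(x,y,z0,a0,a1,step=35):
    n=int(round((a1-a0)/step))
    for i in range(1,n+1):
        a=a0+(a1-a0)*i/n; dz=25*(a-a0)/360
        env.move_l([x,y,z0+dz],down(np.radians(a)),rate=25*abs((a1-a0)/n)/360/.45)
        s=st(f"a{a:.0f}")
        if np.linalg.norm(s["force"])>45: print("STOP"); return a
    return a1
E
python3 - <<'E'
from h import *
turn(461.5,198,120,0,70)
E
```

```text
a35 7.23 p [461.8 198.1 122.6] F [-0.  -0.1  3.7] M [ 0.04 -0.06  0.06] w 63.4 g 30.0
a70 7.99 p [461.7 198.1 125.1] F [-0.9  1.   5.6] M [ 0.12  0.07 -0.01] w 63.8 g 30.0
```

```bash
python3 - <<'E'
from h import *
turn(461.5,198,124.86,70,210)
env.set_gripper(88); st("open")
im=env.camera("scene"); cv2.imwrite("pics/s1.png",cv2.resize(im[90:240,290:490],None,fx=3,fy=3))
E
```

```text
a105 8.75 p [461.6 198.  127.4] F [0.2 0.5 5.6] M [0.08 0.02 0.04] w 63.6 g 30.0
a140 9.51 p [461.6 198.  129.9] F [-0.4  0.8  6.1] M [0.06 0.01 0.02] w 63.5 g 30.0
a175 10.27 p [461.5 198.  132.2] F [-1.5  0.6  6.3] M [0.16 0.02 0.01] w 63.9 g 30.0
a210 11.03 p [461.5 197.9 134.7] F [-1.   0.4  6. ] M [0.11 0.02 0.09] w 63.6 g 30.0
open 11.61 p [461.4 198.  134.5] F [ 0.6 -0.9 -0.4] M [ 0.1  -0.16 -0.07] w 87.9 g 0.0
```

View pics/s1.png

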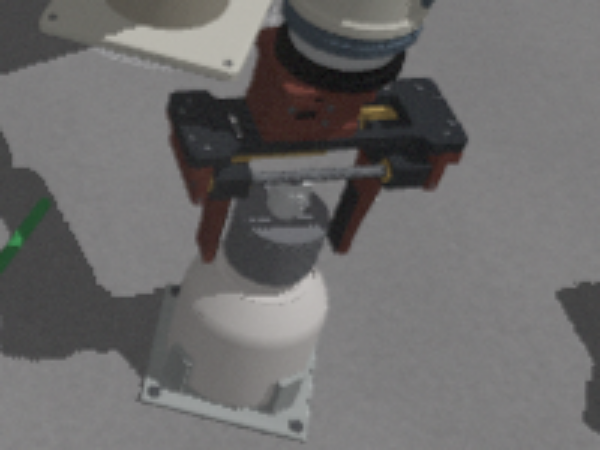

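The crop shows the opened fingers straddling the cap, which is still upright on the jar, with its lower edge at about crop (280,285), i.e. full (383,185). I'll lift clear to measure how far it rose.

```bash
python3 - <<'E'
from fit import *
env.move_l([461.5,198,270],rate=150)
env.reach([461.5,100,300],down(0)); st()
for c in("scene","top"): env.camera(c)
K={c:env.trace(c,"knob") for c in("scene","top")}; C={c:env.trace(c,"cap") for c in("scene","top")}
for n,D,cy in(("knob",K,lambda h:[(13,158+h,186+h)]),("cap",C,lambda h:[(33,114+h,158+h),(13,158+h,186+h)])):
    for c in D:
        if D[c]:
            g=cen(D[c][0]["mask"]); print(n,c,round(D[c][0]["confidence"],2),g,D[c][0]["mask"].sum(),[(h,np.round(cen(sil(c,(461.5,198),cy(h)),4)-.4,1)) for h in(0,14.6)])
p=[env.pinpoint(c,"knob_mid") for c in("scene","top")]
print(tri(p[0][0]["xy"],p[1][0]["xy"]))
cv2.imwrite("pics/s2.png",cv2.resize(env.camera("scene")[90:240,290:490],None,fx=3,fy=3))
E
```

```text
15.62 p [461.5 100.  299.9] F [ 0.3 -0.3  0.5] M [0.04 0.03 0.02] w 87.7 g 0.0
knob scene 0.76 [385.83333333 154.48387097] 186 [(0, array([384.3, 159.7])), (14.6, array([386. , 154.7]))]
cap scene 0.72 [293.36144578 172.23493976] 166 [(0, array([380.5, 170.9])), (14.6, array([382.2, 166.1]))]
cap top 0.48 [160.77027027 269.94594595] 74 [(0, array([161.9, 256.9])), (14.6, array([160.2, 256.6]))]Traceback (most recent call last):
  File "<stdin>", line 11, in <module>
IndexError: list index out of range
```

The knob in the scene view is at (385.8,154.5), against a prediction of (386.0,154.7) for a 14.6 mm rise. So the cap turned the full 210° without slipping, and I can take the second grip.

```bash
python3 - <<'E'
from h import *
x,y=461.5,198
env.reach([x,y,230],down(0))
print(env.move_l([x,y,134.6],rate=110,f_stop=12))
env.set_gripper(55); st("grip")
turn(x,y,134.6,0,210)
env.set_gripper(88); st("open")
env.move_l([x,y,270],rate=160)
env.reach([x,100,310],down(np.radians(120))); st()
for c in("scene","top"):
    cv2.imwrite(f"pics/{c}3.png",cv2.resize(env.camera(c)[(90 if c=="scene" else 190):(240 if c=="scene" else 340),(290 if c=="scene" else 60):(490 if c=="scene" else 260)],None,fx=2,fy=2))
from fit import *
for c in("scene","top"):
    r=env.trace(c,"knob")
    if r: print(c,r[0]["confidence"],cen(r[0]["mask"]),[(h,np.round(cen(sil(c,(461.5,198),[(13,158+h,186+h)]),4)-.4,1)) for h in(14.6,25,29.2)])
a,b=cv2.imread("pics/scene3.png"),cv2.imread("pics/top3.png"); cv2.imwrite("pics/m3.png",np.hstack([a,b]))
E
```

```text
False
grip 18.09 p [461.7 198.1 134.8] F [ 0.  -0.5  1.2] M [-0.01  0.03 -0.01] w 63.2 g 30.0
a35 18.85 p [461.7 198.1 137.2] F [-0.2  0.1  3.6] M [0.08 0.03 0.05] w 63.6 g 30.0
a70 19.61 p [461.7 198.1 139.6] F [-0.6  0.9  4.5] M [ 0.09 -0.02  0.02] w 63.7 g 30.0
a105 20.37 p [461.7 198.1 142.1] F [-1.2  0.4  6.2] M [0.06 0.02 0.04] w 63.7 g 30.0
a140 21.12 p [461.6 198.  144.5] F [-0.1 -0.3  5.8] M [ 0.05 -0.01  0.1 ] w 63.5 g 30.0
a175 21.88 p [461.5 198.  146.9] F [-0.8 -0.4  5.7] M [0.09 0.05 0.04] w 63.8 g 30.0
a210 22.64 p [461.5 198.  149.3] F [-0.8  1.4  5.7] M [0.12 0.04 0.04] w 63.7 g 30.0
open 23.23 p [461.5 198.  149.1] F [ 0.1  1.  -0.1] M [ 0.1  -0.06 -0.03] w 87.5 g 0.0
 25.38 p [461.3 100.1 309.4] F [-0.5 -1.1  0.2] M [-0.01 -0.11 -0.03] w 87.7 g 0.0
scene 0.6 [387.34693878 149.25      ] [(14.6, array([386. , 154.7])), (25, array([387.3, 151. ])), (29.2, array([387.8, 149.5]))]
top 0.18 [334.79235669 134.55414013] [(14.6, array([156.2, 255.9])), (25, array([154.9, 255.6])), (29.2, array([154.4, 255.5]))]
```

View pics/m3.png

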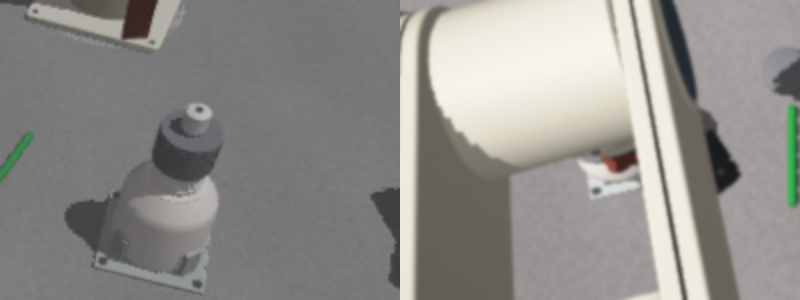

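The cap has risen the full 29 mm (knob at (387.3,149.3), expected (387.8,149.5)) and stands upright and free. Now I take it by the knob.

```bash
python3 - <<'E'
from h import *
x,y=461.5,198; q=down(np.radians(120))
env.set_gripper(50)
env.reach([x,y,250],q)
print(env.move_l([x,y,190],rate=60,f_stop=6)); st("at knob")
env.set_gripper(10); st("grip")
print(env.move_l([x,y,200],rate=30,f_stop=25)); st("up10")
print(env.move_l([x,y,290],rate=80,f_stop=25)); st("up")
cv2.imwrite("pics/s4.png",cv2.resize(env.camera("scene")[50:240,250:490],None,fx=2.5,fy=2.5))
E
```

```text
False
at knob 28.02 p [461.8 198.1 190.3] F [ 0.1 -0.6  0.2] M [-0.03 -0.12 -0.04] w 49.9 g 0.0
grip 28.52 p [461.6 198.1 190.1] F [-0.1  0.2  0.5] M [-0.05 -0.14  0.03] w 25.4 g 30.0
False
up10 29.01 p [461.5 198.  200.2] F [ 0.1  0.2 -0.5] M [-0.04 -0.21  0.02] w 25.2 g 30.0
False
up 30.28 p [461.2 197.9 289.4] F [ 0.2  0.3 -0.7] M [-0.04 -0.15  0.  ] w 25.2 g 30.0
```

View pics/s4.png

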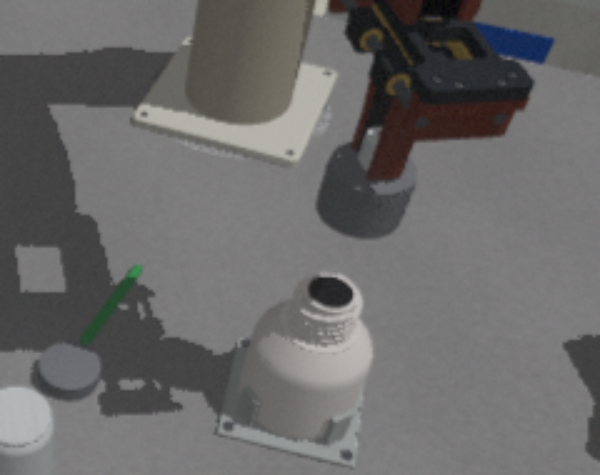

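The jar is open with its neck bare, and the cap hangs upright from the fingers by its knob. On to the tub.

```bash
python3 - <<'E'
from h import *
x,y=528.5,-191.3
env.move_l([x,y,290],rate=150); st("over tub")
print(env.move_l([x,y,135],rate=90,f_stop=10)); st()
print(env.move_l([x,y,62],rate=45,f_stop=8)); st()
print(env.move_l([x,y,49],rate=10,f_stop=3)); st("touch")
for c,(r,k) in{"scene":(100,120),"top":(150,230)}.items(): cv2.imwrite(f"pics/{c}5.png",cv2.resize(env.camera(c)[r:r+120,k:k+160],None,fx=2.5,fy=2.5))
cv2.imwrite("pics/m5.png",np.hstack([cv2.imread("pics/scene5.png"),cv2.imread("pics/top5.png")]))
E
```

```text
over tub 33.12 p [ 528.5 -190.9  290. ] F [-0.1 -0.2 -1.8] M [-0.04 -0.12 -0.03] w 25.0 g 30.0
False
 34.99 p [ 528.8 -191.4  135.5] F [-0.4 -0.6 -1.1] M [ 0.03 -0.07 -0.02] w 25.8 g 30.0
False
 36.77 p [ 528.7 -191.4   62.3] F [-1.   0.6 -1.5] M [-0.01 -0.17 -0.02] w 25.3 g 30.0
True
touch 37.64 p [ 528.4 -191.3   53.2] F [-0.2  0.4  5.3] M [ 0.03 -0.06  0.04] w 25.6 g 30.0
```

View pics/m5.png

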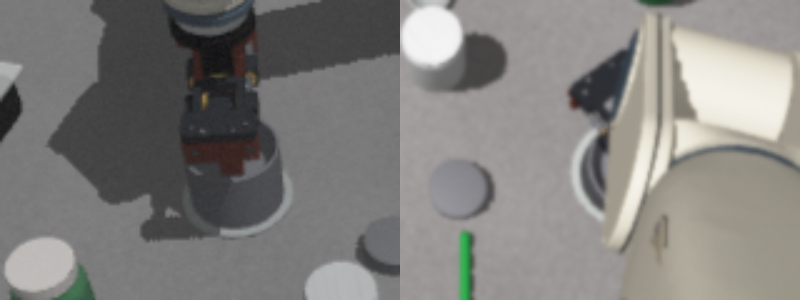

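Contact came at TCP 53.2 (52.9 expected), so the cap is on the tub floor; in the left half the gripper is over the tub and the fingers are inside the rim. I'll open to 44 mm and retreat.

```bash
python3 - <<'E'
from h import *
x,y=528.5,-191.3
env.set_gripper(44); st("open")
print(env.move_l([x,y,120],rate=60,f_stop=15)); env.move_l([x,y,250],rate=130)
env.reach([300,-450,300],down(np.radians(60))); env.hold(.5); st("away")
for c,(r,k) in{"scene":(100,120),"top":(150,230)}.items():
    im=env.camera(c); cv2.imwrite(f"pics/{c}6f.png",im); cv2.imwrite(f"pics/{c}6.png",cv2.resize(im[r:r+120,k:k+160],None,fx=2.5,fy=2.5))
cv2.imwrite("pics/m6.png",np.vstack([np.hstack([cv2.imread("pics/scene6.png"),cv2.imread("pics/top6.png")]),cv2.resize(np.hstack([cv2.imread("pics/scene6f.png"),cv2.imread("pics/top6f.png")]),(800,300))]))
E
```

```text
open 38.25 p [ 527.8 -191.    52.4] F [0.1 0.1 0.8] M [-0.   -0.11  0.02] w 44.1 g 0.0
False
away 42.49 p [ 300.2 -449.9  300. ] F [-0.4  0.1 -0.3] M [-0.04 -0.01  0.02] w 43.8 g 0.0
```

View pics/m6.png

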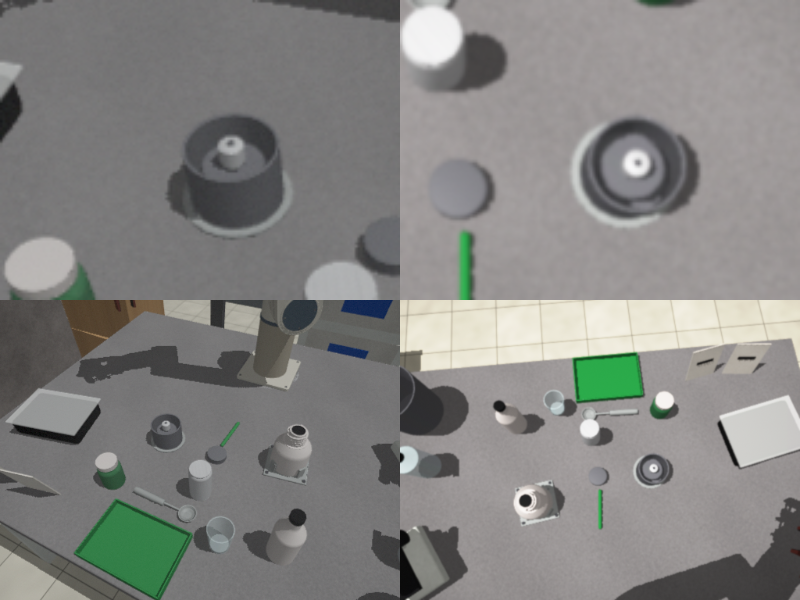

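The cap stands upright, mouth down, in the tub with its knob up (knob at montage (231,150) and (637,163)). The jar is open and nothing else has moved.

```bash
python3 -c "
from station import env
print(env.sign_off())"
```

```text
the job is handed in; nothing more can be done
None
```

The jar is open and its cap stands mouth down on the floor of the tub, nothing else on the table was moved, and I handed the job in at about 42.5 s of robot time; sign-off returned no verdict.

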